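# Sort the spin-coater accessories after a coating run

## Robot

A 6-joint arm with a two-finger parallel gripper is mounted at the origin on the work surface. World frame = base frame: x ahead of the robot, y to its left, z up, the work surface at z = 0. Lengths are in m, angles in rad, forces in N, time in s.
With the tool pointing down it reaches from about 0.3 to 0.85 m from the base axis. Payload 4.2 kg.
Tool frame: the origin (TCP) lies on the front face of the gripper's body, between the roots of the fingers; the fingertips stand 78 mm ahead of it and the grasp point (between the pads) lies 60 mm ahead of it; z points along the fingers, y is the line along which they close (so a half turn about z gives the same grasp; the last joint's range is limited). The gripper opens to 91 mm and grips with 3 to 60 N. Pads are 32 mm wide; open, the fingers measure 118 mm over their backs; the gripper's body (76 mm by 178 mm) begins 60 mm behind the grasp point.
Start: joints at [-1.331, 0.32, 1.565, -0, 1.257, -0.02], TCP at [0.148, -0.556, 0.292] pointing down, gripper open.
Joint ranges: [-3.11, 3.11], [-0.84, 2.01], [0.21, 2.61], [-1.34, 4.49], [0.05, 2.63], [-2.56, 2.56]. Speed limits (rad/s): [2.57, 2.57, 3.14, 3.14, 3.14, 3.14].

## Interface

Orientations are given as a 3x3 rotation matrix whose columns are the frame's x, y, z axes.
In Python, from cell import robot gives the robot as it stands.
- The arm moves only by the tool move_arm, never from a script. Its argument "motion" is a list that holds one entry, the list of rows, each a list of 7 numbers: the opening, from -1 (shut) to 1 (fully open), then the shift along the tool's x, y, z in a scale on which 1.0 is 0.8 m, then the turn, a rotation vector about the tool's x, y, z in a scale on which 1.0 is 90 degrees. In form: [[[gripper, dx, dy, dz, ax, ay, az], ...]]. A call has 1 to 8 rows; each row is the pose to reach, as a shift and turn from the pose commanded when the call began, along the tool's axes at that moment; what a row does not reach only later rows make up. A row lasts 1/12 s, in which the tool goes at most 41.7 mm and 7.16 degrees, less where a joint would pass 70% of its speed; a pose out of reach is approached as far as the arm can. No shift or turn number may pass 1 either way. A call with a gripper value outside its range is refused whole. The fingers move at their own pace and stop on an object; "squeeze" is the grip in N (left out, the last holds). Time passes only in rows, so rows that repeat a pose let the fingers close. It gives the time, the measured TCP pose, the force, the opening and the grip force at its end, in the units of the state.
- robot.sense(): the state, without advancing time (a new reading comes with each control period).
- robot.grab_frame(name): name is "side" or "top"; returns the picture (420x560x3 uint8, blue, green, red); there is no depth.
- robot.camera_params(name): a dict with "camera_matrix" (3x3 intrinsics, pixels), "distortion" ([k1, k2, p1, p2, k3] as OpenCV has them; the pictures are not rectified), "view" (4x4, takes a point from world to camera coordinates). Camera axes: x right, y down, z forward; pixel columns grow to the right and rows downward; lengths in m; the calibration is good to about 2 mm. A picture is of the moment at which its call begins. camera_params takes no time and is no camera call.
- robot.hand_in(): hands the job in; it is judged then, once.
The state is a dict: "clock": time; "joints": joint angles; "dq": joint speeds; "effort": joint torques, N m; "ee_pos": TCP position; "tcp_rot": TCP orientation; "ft_force": force on the tool from outside, world axes, zero at the start; "ft_torque": the same for the moment, N m; "width": finger opening in m; "grip_force": force on a finger pad.
Only numpy, scipy, OpenCV 4.12 (cv2) and the standard library are available. Lean on these libraries where they do the work, as an engineer would, in place of code of your own. Each camera call takes 0.05 s, during which the arm holds its last target. There are 200 camera calls.

## Task

Clear up after the coating run: put both spin chucks hub-up and side by side, flat on the floor of the wide tray, stand each resist bottle in its own bay of the two-bay caddy, and turn the chuck key so that its foot passes the slot of its guard, lift it out and stand it in the small narrow tray. Keep the bottles upright throughout, set everything down without dropping it, and leave all five standing still and released.

Things in the scene. Friction and masses are not known exactly. Their poses are not given: they have to be found in the camera images.
- chuck_large: Larger spin chuck, white plastic, loose, standing face down: a flat disc 56 mm across and 8 mm thick with a round hub 24 mm across rising from its centre to 36 mm above the underside. Origin: centre of the underside; z up along the hub. Gripped by the hub.
- chuck_small: Smaller spin chuck, same shape: disc 42 mm across and 8 mm thick, hub 20 mm across, top of hub 36 mm above the underside. Origin: centre of the underside; z up.
- bottle_tall: Taller resist bottle, amber glass with a black cap and a blank pale paper band, standing: body 38 mm across with straight sides up to 66 mm, then shoulder, cap 25 mm across, 92 mm high overall. Origin: centre of the underside; z up.
- bottle_short: Shorter resist bottle, same look: body 38 mm across, straight sides up to 50 mm, cap 25 mm across, 76 mm high overall. Origin: centre of the underside; z up.
- key: Loose steel key standing in the guard: foot 22 (its x) by 60 (y) by 7 mm, round stem 12 mm across, flat grip tab on top 12 mm thick (x), 44 mm long (y), 32 to 62 mm above the underside. Tab and foot are parallel. At the start it is turned 50 to 90 degrees, either way, from the slot's length, its foot caught under the guard plate. Origin: centre of the underside; z up.
- guard: Fixed grey square guard box 100 by 100 mm, 27 mm high, in which the key stands. Inner floor 4 mm above its underside; the top plate spans heights 22 to 27 mm and has one rectangular slot at its centre, 36 mm wide (its x) by 76 mm long (its y). Inner space under the plate is 88 by 88 mm. Origin: centre of the underside.
- chuck_tray: Fixed wide shallow grey tray, one undivided space for both chucks: outside 88 mm (x) by 138 mm (y), walls 4 mm thick, 18 mm high, inner floor 4 mm above the underside. Origin: centre of the underside.
- bottle_caddy: Fixed grey caddy for the bottles, split by a 4 mm divider at y = 0 into two equal bays about 56 by 56 mm, centred at y = -30 and +30 mm; either bottle may go in either bay. Outside 64 mm (x) by 124 mm (y), walls 4 mm thick, 30 mm high, inner floor 4 mm above the underside. Origin: centre of the underside.
- key_tray: Fixed small narrow shallow grey tray for the key, undivided: outside 58 mm (x) by 92 mm (y), walls 4 mm thick, 18 mm high, inner floor 4 mm above the underside (inside 50 by 84 mm, so the key's foot goes in with its length along the tray's y). Origin: centre of the underside.
Mind the look-alikes: they are no part of the job. Leave any yellow look-alike of the chuck_large alone.

How it is judged:
At the end, for the whole second after the job is handed in: Chucks hub-up on the floor of the wide tray, one bottle on the floor of each caddy bay, key on its foot on the narrow tray's floor: each underside under 8.5 mm above its tray's underside and within the walls, tilt under 0.12 rad, slower than 20 mm/s, released (x of chuck_large in the frame of chuck_tray between -0.02 and 0.02 m and y of chuck_large in the frame of chuck_tray between -0.046 and 0.046 m and z of chuck_large in the frame of chuck_tray between 0 and 0.0085 m and angle between each of chuck_large, chuck_small, bottle_tall, bottle_short, key's own z axis and vertical below 0.12 rad and linear speed of each of chuck_large, chuck_small, bottle_tall, bottle_short, key below 0.02 m/s and contact force between the fingers and chuck_large below 0.05 N and x of chuck_small in the frame of chuck_tray between -0.025 and 0.025 m and y of chuck_small in the frame of chuck_tray between -0.052 and 0.052 m and z of chuck_small in the frame of chuck_tray between 0 and 0.0085 m and contact force between the fingers and chuck_small below 0.05 N and x of bottle_tall in the frame of bottle_caddy between -0.016 and 0.016 m and y of bottle_tall in the frame of bottle_caddy between -0.048 and 0.048 m and z of bottle_tall in the frame of bottle_caddy between 0 and 0.0085 m and contact force between the fingers and bottle_tall below 0.05 N and x of bottle_short in the frame of bottle_caddy between -0.016 and 0.016 m and y of bottle_short in the frame of bottle_caddy between -0.048 and 0.048 m and z of bottle_short in the frame of bottle_caddy between 0 and 0.0085 m and contact force between the fingers and bottle_short below 0.05 N and x of key in the frame of key_tray between -0.022 and 0.022 m and y of key in the frame of key_tray between -0.035 and 0.035 m and z of key in the frame of key_tray between 0 and 0.0085 m and contact force between the fingers and key below 0.05 N); the robot touches nothing.
It fails at once if a bottle is tipped by more than 0.5 rad (angle between any of bottle_tall, bottle_short's own z axis and vertical above 0.5 rad).
It fails at once if a chuck, bottle or the key is dropped: higher than 15 mm, untouched by the robot and moving faster than 0.45 m/s (a fall of over about 10 mm) ((height (world z) of chuck_large above 0.015 m and linear speed of chuck_large above 0.45 m/s and contact force between each of the arm, the fingers and chuck_large below 0.01 N) or (height (world z) of chuck_small above 0.015 m and linear speed of chuck_small above 0.45 m/s and contact force between each of the arm, the fingers and chuck_small below 0.01 N) or (height (world z) of bottle_tall above 0.015 m and linear speed of bottle_tall above 0.45 m/s and contact force between each of the arm, the fingers and bottle_tall below 0.01 N) or (height (world z) of bottle_short above 0.015 m and linear speed of bottle_short above 0.45 m/s and contact force between each of the arm, the fingers and bottle_short below 0.01 N) or (height (world z) of key above 0.015 m and linear speed of key above 0.45 m/s and contact force between each of the arm, the fingers and key below 0.01 N)).
It also fails if it takes over 125 s, if anything falls off the work surface, if the arm or the gripper's body presses on something with over 40 N, if the wrist force passes 120 N, or if a joint passes its speed limit or range.

## Working session

There is one attempt and no reset: what is moved stays moved. The work goes in short steps, Python scripts to look and compute and a tool call to move; the robot and the scene stay as the last step left them, time stands still between calls to the robot, and variables do not carry over. Pictures are saved under pics/ and viewed, at most 14 in all, crops included, and the job is handed in when it is done.

Besides the shell and the picture viewer there is one more tool, called after "Request:" as name(argument=value, ...) on one line, values as JSON. move_arm: Moves the arm, as the interface text tells. Its arguments: {"type":"object","properties":{"motion":{"type":"array"},"squeeze":{"type":"number"}},"required":["motion"]}

```bash
ls; mkdir -p pics; python3 - <<'E'
from cell import robot
import cv2
for n in("side","top"):
    cv2.imwrite(f"pics/{n}0.png",robot.grab_frame(n)); p=robot.camera_params(n); print(n,p)
s=robot.sense();print(s)
E
```

```text
pics
side {'camera_matrix': array([[435.79177911,   0.        , 280.15672121],
       [  0.        , 435.79177911, 213.85802596],
       [  0.        ,   0.        ,   1.        ]]), 'distortion': array([-0.08962333,  0.        ,  0.        ,  0.        ,  0.        ]), 'view': array([[-0.95274688, -0.30374622,  0.00340922,  0.48451845],
       [-0.18761418,  0.57957999, -0.79302456,  0.14040079],
       [ 0.23890229, -0.75619129, -0.60918012,  0.92427506],
       [ 0.        ,  0.        ,  0.        ,  1.        ]])}
top {'camera_matrix': array([[406.85511897,   0.        , 277.83278282],
       [  0.        , 406.85511897, 206.92871938],
       [  0.        ,   0.        ,   1.        ]]), 'distortion': array([-0.00808014,  0.        ,  0.        ,  0.        ,  0.        ]), 'view': array([[ 0.02923961, -0.99956908, -0.00258809, -0.04600275],
       [-0.99729554, -0.02899825, -0.067533  ,  0.5140362 ],
       [ 0.06742885,  0.00455572, -0.99771368,  0.81002637],
       [ 0.        ,  0.        ,  0.        ,  1.        ]])}
{'clock': 0.1, 'joints': array([-1.33101902e+00,  3.20228078e-01,  1.56554717e+00, -1.51127427e-05,
        1.25742994e+00, -1.99955210e-02]), 'dq': array([ 0.00029573, -0.00067058, -0.00204116, -0.00175285, -0.00170486,
       -0.00101638]), 'effort': array([ 4.34057279e-05, -4.13333058e+01, -2.32510096e+01,  7.28627597e-02,
        4.21862165e-02, -7.00910664e-05]), 'ee_pos': array([ 0.14761553, -0.55538392,  0.29150804]), 'tcp_rot': array([[ 9.66447159e-01,  2.56865199e-01, -3.96920229e-04],
       [ 2.56865505e-01, -9.66445896e-01,  1.56298663e-03],
       [ 1.78749447e-05, -1.61249910e-03, -9.99998700e-01]]), 'ft_force': array([-8.16335709e-01,  5.80467916e-01,  4.73940760e-04]), 'ft_torque': array([ 0.03639959, -0.01478407, -0.00875106]), 'grip_force': 0.0, 'width': 0.09133436878769981}
```

View pics/top0.png

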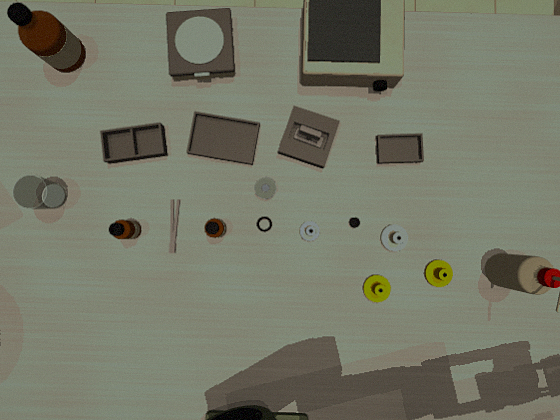

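View pics/side0.png

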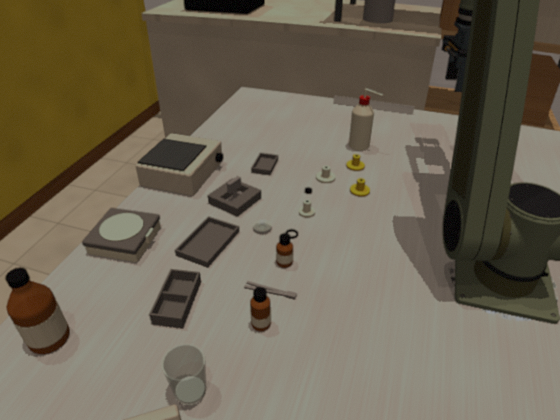

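The top view shows the caddy (134,143), wide tray (224,138), guard with key (308,136) and key tray (400,149). It also shows bottles at (122,229) and (215,228), white chucks at (310,231) and (394,237), and yellow look-alikes at (377,288) and (438,273). The side view shows the same things. I'll enlarge both.

```bash
python3 - <<'E'
import cv2
a=cv2.imread("pics/top0.png")[95:310,95:465]; cv2.imwrite("pics/top0c.png",cv2.convertScaleAbs(cv2.resize(a,None,fx=2.15,fy=2.15,interpolation=cv2.INTER_CUBIC),alpha=1.5))
a=cv2.imread("pics/side0.png")[140:340,145:385]; cv2.imwrite("pics/side0c.png",cv2.convertScaleAbs(cv2.resize(a,None,fx=3,fy=3,interpolation=cv2.INTER_CUBIC),alpha=1.5))
E
```

```text
(no output)
```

View pics/top0c.png

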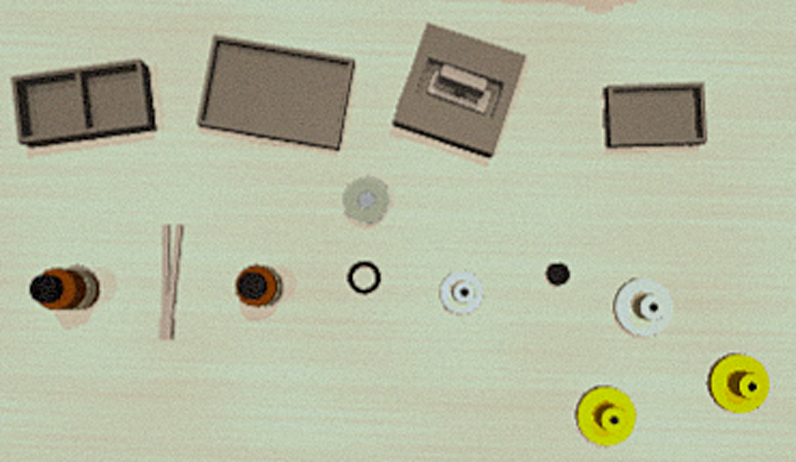

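View pics/side0c.png

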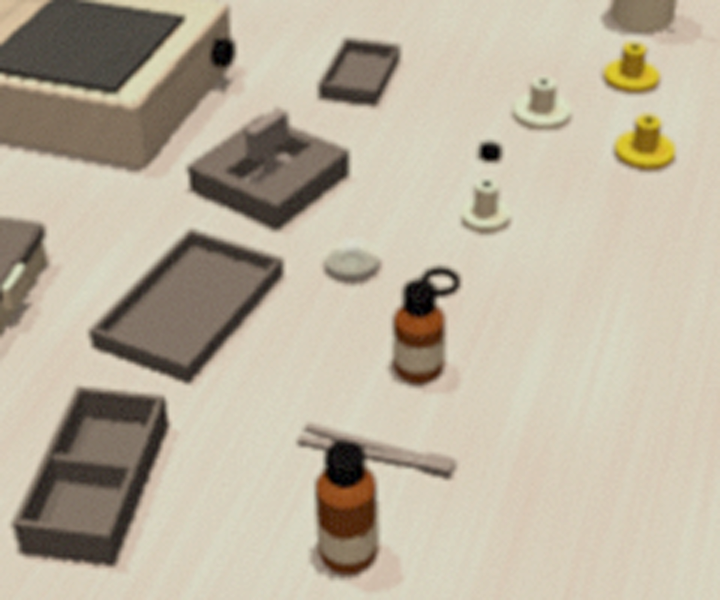

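```bash
python3 - <<'E'
import cv2,numpy as np
from cell import robot
def avg(n,k=6): return np.mean([robot.grab_frame(n).astype(float) for _ in range(k)],0)
T=avg("top");S=avg("side");np.save("T.npy",T);np.save("S.npy",S)
a=T[100:175,270:350];b=S[170:220,200:270]
f=lambda z,s:cv2.convertScaleAbs(cv2.resize(z,s,interpolation=cv2.INTER_CUBIC),alpha=2)
cv2.imwrite("pics/key.png",np.hstack([f(a,(400,375)),f(b,(400,286))] if 0 else [cv2.copyMakeBorder(f(a,(400,375)),0,0,0,0,0),cv2.copyMakeBorder(f(b,(400,286)),0,89,0,0,0)]))
E
```

```text
(no output)
```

View pics/key.png

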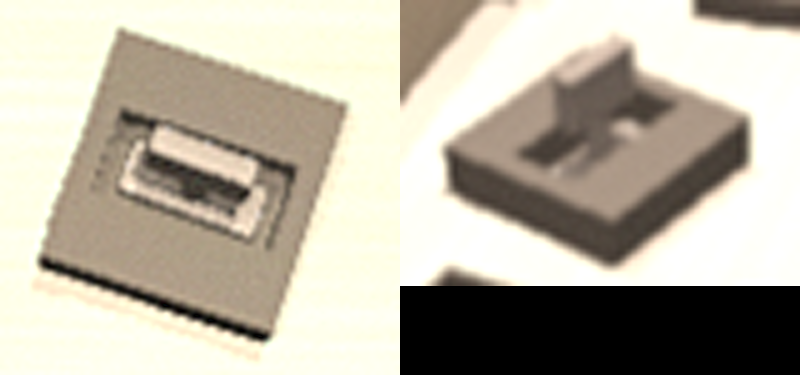

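The slot and the tab look almost parallel from above, which contradicts the text. I'll fit the poses and rectify the guard to check.

```bash
cat > h.py <<'E'
import cv2,numpy as np
from cell import robot
from scipy.optimize import minimize
P={n:robot.camera_params(n) for n in("top","side")}
def proj(n,X):
    p=P[n];V=p["view"];r,_=cv2.Rodrigues(V[:3,:3])
    return cv2.projectPoints(np.asarray(X,float).reshape(-1,1,3),r,V[:3,3],p["camera_matrix"],p["distortion"])[0].reshape(-1,2)
def ray(n,uv):
    p=P[n];V=p["view"];q=cv2.undistortPoints(np.array([[uv]],float),p["camera_matrix"],p["distortion"]).ravel()
    R=V[:3,:3];d=R.T@np.r_[q,1];return -R.T@V[:3,3],d/np.linalg.norm(d)
def atz(n,uv,z):
    o,d=ray(n,uv);return o+d*(z-o[2])/d[2]
def tri(uvt,uvs):
    A=np.zeros((3,3));b=np.zeros(3)
    for n,u in(("top",uvt),("side",uvs)):
        o,d=ray(n,u);M=np.eye(3)-np.outer(d,d);A+=M;b+=M@o
    X=np.linalg.solve(A,b);return X,[np.linalg.norm((np.eye(3)-np.outer(d,d))@(X-o)) for o,d in(ray("top",uvt),ray("side",uvs))][0]
def avg(n,k=6): return np.mean([robot.grab_frame(n).astype(float) for _ in range(k)],0)
def rect(I,n,z,c,yaw,half,px):
    g=(np.arange(-half,half,1/px)+.5/px)/1000;U,W=np.meshgrid(g,g)
    x=c[0]+np.cos(yaw)*U-np.sin(yaw)*W;y=c[1]+np.sin(yaw)*U+np.cos(yaw)*W
    uv=proj(n,np.stack([x,y,0*x+z],-1)).astype(np.float32).reshape(*x.shape,2)
    return cv2.remap(I.astype(np.float32),uv[...,0],uv[...,1],cv2.INTER_CUBIC)
def box(x,y,yaw,sx,sy,z0,z1):
    c,s=np.cos(yaw),np.sin(yaw)
    return np.array([[x+c*a-s*b,y+s*a+c*b,z] for z in(z0,z1) for a in(-sx/2,sx/2) for b in(-sy/2,sy/2)])
def cyl(x,y,r,z0,z1):
    t=np.arange(0,2*np.pi,.2);return np.array([[x+r*np.cos(a),y+r*np.sin(a),z] for z in(z0,z1) for a in t])
def sil(n,parts,shape,off,k=4):
    m=np.zeros((shape[0]*k,shape[1]*k),np.uint8)
    for q in parts:
        h=cv2.convexHull(((proj(n,q)-off+.5)*k-.5).astype(np.float32))
        cv2.fillConvexPoly(m,np.round(h*16).astype(np.int32),255,shift=4)
    return cv2.resize(m,shape[::-1],interpolation=cv2.INTER_AREA)/255.
E
python3 - <<'E'
from h import *
T=np.load("T.npy");S=np.load("S.npy");I={"top":T,"side":S}
for n in I: 
    print(n,"table",np.median(I[n][160:300,100:450].reshape(-1,3),0))
for nm,u in(("tray",(224,150)),("guard",(285,155)),("rim",(400,136)),("white",(400,245)),("label",(136,229))): print(nm,T[u[1],u[0]])
dims={"caddy":((134,143),.064,.124,.03),"ctray":((224,138),.088,.138,.018),"guard":((308,136),.1,.1,.027),"ktray":((400,149),.058,.092,.018)}
for k,(uv,sx,sy,h) in dims.items():
    X=atz("top",uv,h/2);best=None
    rois={}
    for n in I:
        b=proj(n,box(X[0],X[1],0,.21,.21,0,.02));lo=b.min(0).astype(int);hi=b.max(0).astype(int);lo=np.maximum(lo,0)
        g=I[n][lo[1]:hi[1],lo[0]:hi[0]].mean(2);bg=np.median(g);
        soft=np.clip((I["top"].shape[0]*0+ (bg*.8-g))/(bg*.2)+.5,0,1)
        # keep the component at the centre
        lab=cv2.connectedComponents((soft>.5).astype(np.uint8))[1]
        c=(proj(n,[[X[0],X[1],h]])[0]-lo).astype(int)
        w=lab[max(c[1]-12,0):c[1]+12,max(c[0]-12,0):c[0]+12];ids=np.bincount(w[w>0])
        keep=cv2.dilate((lab==ids.argmax()).astype(np.uint8),np.ones((3,3)))
        rois[n]=(soft*keep,lo)
    def cost(v,ns=("top","side")):
        return sum((lambda s,m:np.abs(s-m).sum()/m.sum())(sil(n,[box(v[0],v[1],v[2],sx,sy,0,h)],rois[n][0].shape,rois[n][1]),rois[n][0]) for n in ns)
    for ns in(("top",),("side",),("top","side")):
        r=min((minimize(cost,[X[0],X[1],y0],(ns,),method="Nelder-Mead",options=dict(initial_simplex=[[X[0],X[1],y0],[X[0]+.01,X[1],y0],[X[0],X[1]+.01,y0],[X[0],X[1],y0+.2]],xatol=1e-4,fatol=1e-4)) for y0 in(-.3,.0,.3)),key=lambda r:r.fun)
        print(k,ns,r.x[:2].round(4),np.degrees(r.x[2]).round(1),round(r.fun,3))
# chuck hub holes & caps: dark blob centroid
def dark(n,uv,w=9,th=70):
    g=I[n].mean(2);x,y=uv;p=g[y-w:y+w+1,x-w:x+w+1];m=np.clip(th-p,0,None);yy,xx=np.mgrid[y-w:y+w+1,x-w:x+w+1]
    return (m*xx).sum()/m.sum(),(m*yy).sum()/m.sum()
for k,t,s,w in(("small",(310,231),(307,202),4),("large",(398,238),(326,167),4),("ylw1",(380,290),(361,180),4),("ylw2",(444,274),(356,155),4)):
    a,b=dark("top",t,w,85),dark("side",s,w,85);print(k,np.round(a,1),np.round(b,1),[np.round(q,4) for q in tri(a,b)])
for k,t,s in(("tall",(117,229),(260,294)),("short",(214,228),(285,239))):
    a,b=dark("top",t,9,45),dark("side",s,7,45);print(k,np.round(a,1),np.round(b,1),[np.round(q,4) for q in tri(a,b)])
E
```

```text
top table [117.33333333 134.66666667 129.        ]
side table [123.5        136.33333333 143.33333333]
tray [65.83333333 77.5        85.66666667]
guard [19.5        26.         27.83333333]
rim [17.16666667 18.16666667 22.33333333]
white [133.         139.83333333 129.33333333]
label [48.33333333 63.         68.83333333]
caddy ('top',) [0.6388 0.2695] 9.6 0.011
caddy ('side',) [0.6394 0.2721] 9.7 0.01
caddy ('top', 'side') [0.6391 0.2707] 9.5 0.063
ctray ('top',) [0.6556 0.0864] -8.3 0.008
ctray ('side',) [0.6563 0.0888] -8.1 0.011
ctray ('top', 'side') [0.6559 0.0872] -8.3 0.041
guard ('top',) [ 0.6617 -0.089 ] -17.1 0.062
guard ('side',) [ 0.6623 -0.0872] -17.4 0.029
guard ('top', 'side') [ 0.6619 -0.0885] -17.4 0.107
ktray ('top',) [ 0.6443 -0.2785] 3.5 0.022
ktray ('side',) [ 0.6446 -0.2774] 3.3 0.016
ktray ('top', 'side') [ 0.6446 -0.2777] 3.5 0.045
small [310.5 230.5] [306.2 204.9] [array([ 0.47  , -0.098 ,  0.0226]), np.float64(0.0009)]
large [398.4 237.8] [324.9 170.7] [array([ 0.4616, -0.2752,  0.0208]), np.float64(0.0019)]
ylw1 [380.1 290. ] [360.1 182.9] [array([ 0.3563, -0.239 ,  0.0239]), np.float64(0.0014)]
ylw2 [444.2 274.3] [355.5 158.1] [array([ 0.3909, -0.3666,  0.0241]), np.float64(0.0012)]
tall [117.2 229. ] [259.5 294.8] [array([0.4614, 0.2689, 0.0806]), np.float64(0.0007)]
short [213.  227.6] [284.6 239.5] [array([0.4692, 0.0918, 0.0642]), np.float64(0.0004)]
```

```bash
python3 - <<'E'
from h import *
T=np.load("T.npy");S=np.load("S.npy")
G=((.662,-.0883),np.radians(-17.4))
rows=[]
for n,I in(("top",T),("side",S)):
    r=[]
    for z in(.027,.062,.011):
        im=cv2.convertScaleAbs(rect(I,n,z,G[0],G[1],55,2.3),alpha=1.9)
        for d in(18,):
            p=lambda a,b:(int((a+55)*2.3),int((b+55)*2.3))
            if z==.027: cv2.rectangle(im,p(-18,-38),p(18,38),(0,0,255),1); cv2.rectangle(im,p(-50,-50),p(50,50),(0,255,0),1)
        r.append(im)
    rows.append(np.hstack(r))
cv2.imwrite("pics/rect.png",np.vstack(rows))
E
```

```text
(no output)
```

View pics/rect.png

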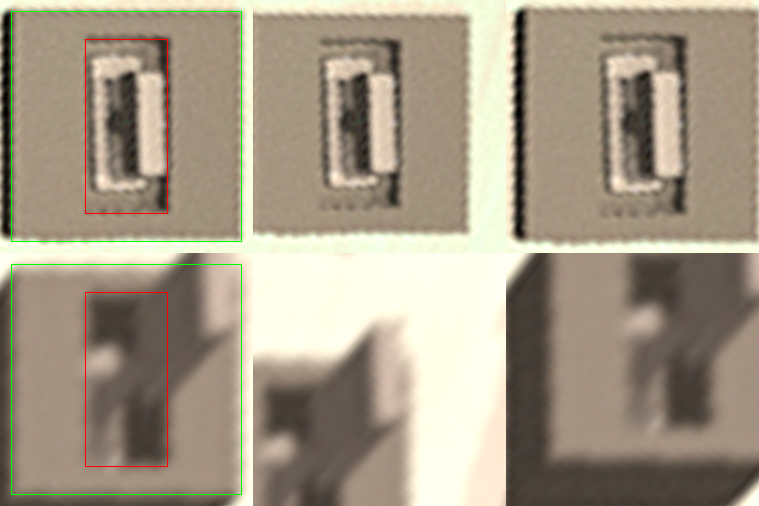

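Rectified on the guard, the red 36×76 slot outline encloses the whole foot. Tab and foot lie along the slot's length, within a few degrees, so the key already seems aligned, contrary to the text. I'll lift it gently while watching the force.

Chuck candidates in the top view:
- **White (398,238):** the large one of the pair, so this is chuck_large.
- **White (310,231):** smaller disc, so this is chuck_small.
- **Yellow (377,288) and (438,273):** look-alikes, left alone. The enlarged crop above confirms the colours and sizes.

```bash
cat >> h.py <<'E'
from scipy.spatial.transform import Rotation as Ro
def go(x,y,z,ya=None):
    """tool-axis shift (mm) and turn (deg) to put the TCP at x,y,z with tool y at world angle ya (deg)"""
    s=robot.sense();R=s["tcp_rot"];d=1000*R.T@(np.array([x,y,z])-s["ee_pos"])
    cur=np.degrees(np.arctan2(R[1,1],R[0,1]));t=0 if ya is None else (ya-cur+90)%180-90
    print("t%.1f"%s["clock"],"pos",s["ee_pos"].round(4),"ya %.1f"%cur,"-> shift",d.round(1),"az %.1f"%-t,"w %.1f"%(1e3*s["width"]))
E
python3 - <<'E'
from h import *
for k,t,s in(("small",(310.3,230.8),(307.3,201.7)),("large",(399.2,237.8),(326,167.3))): print(k,tri(t,s))
# disc centres by white silhouette edges in top view, as check
for k,u in(("small",(309.3,231.3)),("large",(394,237.5))): print(k,atz("top",u,.008))
# measured key tab ends/top centre in both
T=np.load("T.npy")
go(.463,-.274,.22,-8.3)
E
```

```text
small (array([ 0.46840012, -0.09689117,  0.03374365]), np.float64(5.2664628511042327e-05))
large (array([ 0.46022867, -0.27348073,  0.03310326]), np.float64(0.0005262722533652872))
small [ 0.46765856 -0.09683298  0.008     ]
large [ 0.46003181 -0.27036521  0.008     ]
t0.7 pos [ 0.1477 -0.5557  0.2923] ya -75.1 -> shift [ 377.1 -191.3   72.3] az -66.8 w 91.0
```

The rows are not in the units I measure in: shifts go in shares of 0.8 m and turns go in shares of 90 degrees. I convert before sending: 375 mm / 800 = 0.4688, -194 mm / 800 = -0.2425, -67 degrees / 90 = -0.7444.

Request:
move_arm(motion=[[[0.3,0.375,-0.1938,0.025,0,0,-0.6],[0.3,0.4688,-0.2425,0.09,0,0,-0.7444],[0.3,0.4688,-0.2425,0.09,0,0,-0.7444],[0.3,0.4688,-0.2425,0.09,0,0,-0.7444],[0.3,0.4688,-0.2425,0.09,0,0,-0.7444],[0.3,0.4688,-0.2425,0.09,0,0,-0.7444],[0.3,0.4688,-0.2425,0.09,0,0,-0.7444],[0.3,0.4688,-0.2425,0.09,0,0,-0.7444]]], squeeze=25)

```text
clock: 1.37
ee_pos: [0.3921, -0.3334, 0.2373]
tcp_rot: [[0.3, 0.954, 0.001], [0.954, -0.3, -0.001], [-0.0, 0.001, -1.0]]
ft_force: [0.7, -0.4, -0.1]
width: 0.0596
grip_force: 0.0
```

```bash
python3 -c "
from h import *
go(.460,-.272,.092,-8.3)"
```

```text
t1.4 pos [ 0.3921 -0.3334  0.2373] ya -17.5 -> shift [ 79.   46.2 145.3] az -9.2 w 59.6
```

Scaled: 79 mm / 800 = 0.0988, 60 mm / 800 = 0.075, -9 degrees / 90 = -0.1.

Request:
move_arm(motion=[[[0.3,0.0988,0.0575,0.05,0,0,-0.1],[0.3,0.0988,0.0575,0.075,0,0,-0.1],[0.3,0.0988,0.0575,0.075,0,0,-0.1],[0.3,0.0988,0.0575,0.075,0,0,-0.1],[0.3,0.0988,0.0575,0.075,0,0,-0.1],[0.3,0.0988,0.0575,0.075,0,0,-0.1]]])

```text
clock: 1.87
ee_pos: [0.4588, -0.2744, 0.178]
tcp_rot: [[0.153, 0.988, 0.001], [0.988, -0.153, -0.001], [-0.001, 0.001, -1.0]]
ft_force: [-0.5, -0.4, 0.2]
width: 0.0591
grip_force: 0.0
```

```bash
python3 -c "
from h import *
go(.460,-.272,.092,-8.3)"
```

```text
t1.9 pos [ 0.4588 -0.2744  0.178 ] ya -8.8 -> shift [ 2.6  0.7 86. ] az -0.5 w 59.1
```

Scaled: 86 mm / 800 = 0.1075, 84 mm / 800 = 0.105.

Request:
move_arm(motion=[[[0.3,0.0025,0.0013,0.0525,0,0,0],[0.3,0.0025,0.0013,0.105,0,0,0],[0.3,0.0025,0.0013,0.1075,0,0,0],[0.3,0.0025,0.0013,0.1075,0,0,0],[-1,0.0025,0.0013,0.1075,0,0,0],[-1,0.0025,0.0013,0.1075,0,0,0],[-1,0.0025,0.0013,0.1075,0,0,0],[-1,0.0025,0.0013,0.1075,0,0,0]]])

```text
clock: 2.53
ee_pos: [0.4609, -0.2726, 0.0932]
tcp_rot: [[0.154, 0.988, 0.003], [0.988, -0.154, -0.002], [-0.002, 0.003, -1.0]]
ft_force: [-0.8, -0.0, -0.3]
width: 0.0357
grip_force: 0.0
```

```bash
python3 -c "
from h import *
s=robot.sense();print(s['grip_force'])
c,q=np.array([.6559,.0872]),np.radians(-8.2)
for y in(-.031,.029):
  p=c+y*np.array([-np.sin(q),np.cos(q)]);print(p);go(*p,.2,-8.2)"
```

```text
0.0
[0.6514785  0.05651694]
t2.5 pos [ 0.4609 -0.2726  0.0932] ya -8.8 -> shift [ 354.3  138.1 -106.8] az -0.6 w 35.7
[0.66003624 0.11590351]
t2.5 pos [ 0.4609 -0.2726  0.0932] ya -8.8 -> shift [ 414.3  137.4 -106.9] az -0.6 w 35.7
```

Fingers are still closing. I'll let them finish, then lift.

Request:
move_arm(motion=[[[-1,0,0,0,0,0,0],[-1,0,0,0,0,0,0],[-1,0,0,0,0,0,0],[-1,0,0,0,0,0,0],[-1,0,0,0,0,0,0],[-1,0,0,0,0,0,0]]])

```text
clock: 3.03
ee_pos: [0.4605, -0.2721, 0.0922]
tcp_rot: [[0.153, 0.988, 0.001], [0.988, -0.153, -0.001], [-0.001, 0.001, -1.0]]
ft_force: [-0.9, 0.0, 6.1]
width: 0.0233
grip_force: 25.0
```

Scaled: 200 mm / 800 = 0.25, 162 mm / 800 = 0.2025.

Request:
move_arm(motion=[[[-1,0,0,-0.025,0,0,0],[-1,0,0,-0.0625,0,0,0],[-1,0.025,0.0125,-0.1,0,0,0],[-1,0.0625,0.0275,-0.125,0,0,0],[-1,0.11,0.0438,-0.1338,0,0,0],[-1,0.1563,0.0613,-0.1338,0,0,0],[-1,0.2025,0.0788,-0.1338,0,0,0],[-1,0.25,0.0975,-0.1338,0,0,0]]])

```text
clock: 3.7
ee_pos: [0.5682, -0.0845, 0.1985]
tcp_rot: [[0.154, 0.988, -0.0], [0.988, -0.154, -0.0], [-0.0, -0.0, -1.0]]
ft_force: [0.5, -0.1, -0.9]
width: 0.0234
grip_force: 25.0
```

```bash
python3 -c "
from h import *
print(robot.sense()['grip_force']);go(.6515,.0565,.2,-8.2)"
```

```text
24.998017251491547
t3.7 pos [ 0.5682 -0.0845  0.1985] ya -8.8 -> shift [152.2  60.7  -1.6] az -0.6 w 23.4
```

Scaled: 152 mm / 800 = 0.19, 140 mm / 800 = 0.175, 0.5 degrees / 90 = 0.0056.

Request:
move_arm(motion=[[[-1,0.0463,0.0188,0,0,0,0],[-1,0.0925,0.0375,0,0,0,0],[-1,0.14,0.0563,0,0,0,0],[-1,0.175,0.07,0.025,0,0,0.0056],[-1,0.19,0.0763,0.0625,0,0,0.0056],[-1,0.19,0.0763,0.0938,0,0,0.0056],[-1,0.19,0.0763,0.1063,0,0,0.0056],[-1,0.19,0.0763,0.11,0,0,0.0056]]])

```text
clock: 4.37
ee_pos: [0.6498, 0.0546, 0.1074]
tcp_rot: [[0.161, 0.987, -0.006], [0.987, -0.161, -0.001], [-0.002, -0.006, -1.0]]
ft_force: [-0.2, -1.1, -0.1]
width: 0.0229
grip_force: 25.0
```

```bash
python3 -c "
from h import *
go(.6515,.0565,.0965,-8.2)"
```

```text
t4.4 pos [0.6498 0.0546 0.1074] ya -9.3 -> shift [ 2.1  1.4 10.8] az -1.1 w 22.9
```

Scaled: 12 mm / 800 = 0.015, 11 mm / 800 = 0.0138, -1 degrees / 90 = -0.0111.

Request:
move_arm(motion=[[[-1,0,0,0.0038,0,0,-0.0111],[-1,0,0,0.0075,0,0,-0.0111],[-1,0,0,0.0113,0,0,-0.0111],[-1,0,0,0.0138,0,0,-0.0111],[-1,0,0,0.015,0,0,-0.0111],[-1,0,0,0.015,0,0,-0.0111]]])

```text
clock: 4.87
ee_pos: [0.6516, 0.0543, 0.0988]
tcp_rot: [[0.145, 0.989, 0.001], [0.989, -0.145, -0.0], [0.0, 0.001, -1.0]]
ft_force: [-0.0, -0.0, -0.3]
width: 0.0234
grip_force: 25.0
```

Scaled: 2.5 mm / 800 = 0.0031, 2 mm / 800 = 0.0025.

Request:
move_arm(motion=[[[-1,0,0,0.0013,0,0,0],[-1,0,0,0.0025,0,0,0],[-1,0,0,0.0031,0,0,0],[-1,0,0,0.0031,0,0,0],[-1,0,0,0.0031,0,0,0]]])

```text
clock: 5.28
ee_pos: [0.6516, 0.0545, 0.0963]
tcp_rot: [[0.145, 0.989, 0.0], [0.989, -0.145, -0.0], [-0.0, 0.0, -1.0]]
ft_force: [-1.5, -0.5, 1.6]
width: 0.0234
grip_force: 25.0
```

Request:
move_arm(motion=[[[0.1,0,0,0,0,0,0],[0.1,0,0,0,0,0,0],[0.1,0,0,0,0,0,0],[0.1,0,0,0,0,0,0],[0.1,0,0,-0.0125,0,0,0],[0.1,0,0,-0.05,0,0,0],[0.3,0,0,-0.1,0,0,0],[0.3,0,0,-0.1,0,0,0]]])

```text
clock: 5.95
ee_pos: [0.6553, 0.0549, 0.1844]
tcp_rot: [[0.145, 0.989, 0.015], [0.989, -0.145, 0.001], [0.003, 0.015, -1.0]]
ft_force: [0.9, 0.1, 2.0]
width: 0.0589
grip_force: 0.0
```

```bash
python3 -c "
from h import *
go(.468,-.0965,.17,-8.2)"
```

```text
t6.0 pos [0.6553 0.0549 0.1844] ya -8.3 -> shift [-177.  -163.6   11.5] az -0.1 w 58.9
```

Scaled: -176 mm / 800 = -0.22, -165 mm / 800 = -0.2063.

Request:
move_arm(motion=[[[0.3,-0.0338,-0.0313,0,0,0,0],[0.3,-0.0688,-0.0625,0,0,0,0],[0.3,-0.1038,-0.0938,0,0,0,0],[0.3,-0.14,-0.125,0,0,0,0],[0.3,-0.175,-0.1588,0,0,0,0],[0.3,-0.2063,-0.1875,0.0075,0,0,0],[0.3,-0.22,-0.2,0.0075,0,0,0],[0.3,-0.22,-0.2,0.0075,0,0,0]]])

```text
clock: 6.62
ee_pos: [0.4654, -0.0977, 0.1704]
tcp_rot: [[0.148, 0.989, -0.001], [0.989, -0.148, -0.0], [-0.0, -0.001, -1.0]]
ft_force: [0.4, 0.3, 0.2]
width: 0.059
grip_force: 0.0
```

```bash
python3 -c "
from h import *
go(.468,-.0965,.092,-8.2)"
```

```text
t6.6 pos [ 0.4654 -0.0977  0.1704] ya -8.5 -> shift [ 1.6  2.4 78.4] az -0.3 w 59.0
```

Scaled: 78 mm / 800 = 0.0975, 70 mm / 800 = 0.0875.

Request:
move_arm(motion=[[[0.3,0.0013,0.0013,0.0438,0,0,0],[0.3,0.0013,0.0013,0.0875,0,0,0],[0.3,0.0013,0.0013,0.0975,0,0,0],[0,0.0013,0.0013,0.0975,0,0,0],[-1,0.0013,0.0013,0.0975,0,0,0],[-1,0.0013,0.0013,0.0975,0,0,0],[-1,0.0013,0.0013,0.0975,0,0,0],[-1,0.0013,0.0013,0.0975,0,0,0]]])

```text
clock: 7.28
ee_pos: [0.4698, -0.0956, 0.0932]
tcp_rot: [[0.145, 0.989, 0.003], [0.989, -0.145, -0.001], [-0.0, 0.003, -1.0]]
ft_force: [0.4, 0.4, -0.6]
width: 0.0286
grip_force: 0.0
```

Request:
move_arm(motion=[[[-1,0,0,0,0,0,0],[-1,0,0,0,0,0,0],[-1,0,0,0,0,0,0],[-1,0,0,0,0,0,0],[-1,0,0,0,0,0,0],[-1,0,0,0,0,0,0],[-1,0,0,0,0,0,0]]])

```text
clock: 7.87
ee_pos: [0.4694, -0.0956, 0.0927]
tcp_rot: [[0.145, 0.989, 0.002], [0.989, -0.145, -0.0], [-0.0, 0.002, -1.0]]
ft_force: [-0.2, 0.3, 6.1]
width: 0.0193
grip_force: 25.0
```

```bash
python3 -c "
from h import *
go(.660,.116,.192,-8.2)"
```

```text
t7.9 pos [ 0.4694 -0.0956  0.0927] ya -8.3 -> shift [237.  158.1 -99.1] az -0.1 w 19.3
```

Scaled: 190 mm / 800 = 0.2375, 161 mm / 800 = 0.2013.

Request:
move_arm(motion=[[[-1,0,0,-0.0313,0,0,0],[-1,0.0063,0.0038,-0.075,0,0,0],[-1,0.0375,0.025,-0.1125,0,0,0],[-1,0.0775,0.0513,-0.1238,0,0,0],[-1,0.1188,0.0788,-0.1238,0,0,0],[-1,0.16,0.1063,-0.1238,0,0,0],[-1,0.2013,0.1338,-0.1238,0,0,0],[-1,0.2375,0.1588,-0.1238,0,0,0]]])

```text
clock: 8.53
ee_pos: [0.6231, 0.076, 0.1908]
tcp_rot: [[0.144, 0.99, 0.0], [0.99, -0.144, 0.0], [0.0, 0.0, -1.0]]
ft_force: [0.8, -0.5, -0.9]
width: 0.019
grip_force: 25.0
```

```bash
python3 -c "
from h import *
go(.660,.116,.0967,-8.2)"
```

```text
t8.5 pos [0.6231 0.076  0.1908] ya -8.3 -> shift [44.9 30.8 94.1] az -0.1 w 19.0
```

Scaled: 88 mm / 800 = 0.11, 86 mm / 800 = 0.1075.

Request:
move_arm(motion=[[[-1,0.0313,0.0213,0,0,0,0],[-1,0.0575,0.0388,0.0188,0,0,0],[-1,0.0575,0.0388,0.05,0,0,0],[-1,0.0575,0.0388,0.0813,0,0,0],[-1,0.0575,0.0388,0.1,0,0,0],[-1,0.0575,0.0388,0.1075,0,0,0],[-1,0.0575,0.0388,0.11,0,0,0],[-1,0.0575,0.0388,0.11,0,0,0]]])

```text
clock: 9.2
ee_pos: [0.6594, 0.115, 0.1028]
tcp_rot: [[0.145, 0.989, -0.0], [0.989, -0.145, -0.0], [-0.0, -0.0, -1.0]]
ft_force: [0.5, -0.0, -0.5]
width: 0.0191
grip_force: 25.0
```

Scaled: 6 mm / 800 = 0.0075, 5 mm / 800 = 0.0063.

Request:
move_arm(motion=[[[-1,0,0,0.0025,0,0,0],[-1,0,0,0.005,0,0,0],[-1,0,0,0.0063,0,0,0],[-1,0,0,0.0075,0,0,0],[-1,0,0,0.0075,0,0,0],[-1,0,0,0.0075,0,0,0]]])

```text
clock: 9.7
ee_pos: [0.6594, 0.1151, 0.0971]
tcp_rot: [[0.145, 0.989, 0.0], [0.989, -0.145, -0.0], [0.0, 0.0, -1.0]]
ft_force: [-1.0, -0.2, -0.4]
width: 0.0192
grip_force: 25.0
```

Scaled: -90 mm / 800 = -0.1125, -50 mm / 800 = -0.0625.

Request:
move_arm(motion=[[[-1,0,0,0.0009,0,0,0],[0.1,0,0,0.0009,0,0,0],[0.1,0,0,0.0009,0,0,0],[0.1,0,0,0.0009,0,0,0],[0.1,0,0,0.0009,0,0,0],[0.1,0,0,-0.0188,0,0,0],[0.5,0,0,-0.0625,0,0,0],[0.5,0,0,-0.1125,0,0,0]]])

```text
clock: 10.37
ee_pos: [0.6579, 0.1149, 0.185]
tcp_rot: [[0.145, 0.989, -0.006], [0.989, -0.145, -0.001], [-0.002, -0.006, -1.0]]
ft_force: [0.2, 0.6, 0.3]
width: 0.0608
grip_force: 0.0
```

```bash
python3 -c "
from h import *
go(.469,.092,.187,9.5);go(.461,.269,.187,9.5)"
```

```text
t10.4 pos [0.6579 0.1149 0.185 ] ya -8.3 -> shift [ -50.  -183.6   -0.7] az -17.8 w 60.8
t10.4 pos [0.6579 0.1149 0.185 ] ya -8.3 -> shift [ 124.  -217.2   -0.9] az -17.8 w 60.8
```

Scaled: -185 mm / 800 = -0.2313, -180 mm / 800 = -0.225, -18 degrees / 90 = -0.2.

Request:
move_arm(motion=[[[0.5,-0.0125,-0.0475,0,0,0,-0.0444],[0.5,-0.025,-0.095,0,0,0,-0.1111],[0.5,-0.0375,-0.1425,0,0,0,-0.1778],[0.5,-0.0525,-0.19,0,0,0,-0.2],[0.5,-0.0625,-0.225,0,0,0,-0.2],[0.5,-0.0625,-0.2313,0,0,0,-0.2],[0.5,-0.0625,-0.2313,0,0,0,-0.2],[0.5,-0.0625,-0.2313,0,0,0,-0.2]]])

```text
clock: 11.03
ee_pos: [0.4701, 0.0926, 0.1874]
tcp_rot: [[-0.168, 0.986, 0.003], [0.986, 0.168, 0.0], [-0.0, 0.003, -1.0]]
ft_force: [1.1, -0.1, 0.5]
width: 0.0682
grip_force: 0.0
```

```bash
python3 -c "
from h import *
go(.469,.092,.106,9.5)
cv2.imwrite('pics/mid.png',np.vstack([cv2.convertScaleAbs(cv2.resize(avg('top',3)[95:310,95:465],(700,407)),alpha=1.5)]))"
```

```text
t11.0 pos [0.4701 0.0926 0.1874] ya 9.7 -> shift [-0.4 -1.4 81.4] az 0.2 w 68.2
```

View pics/mid.png

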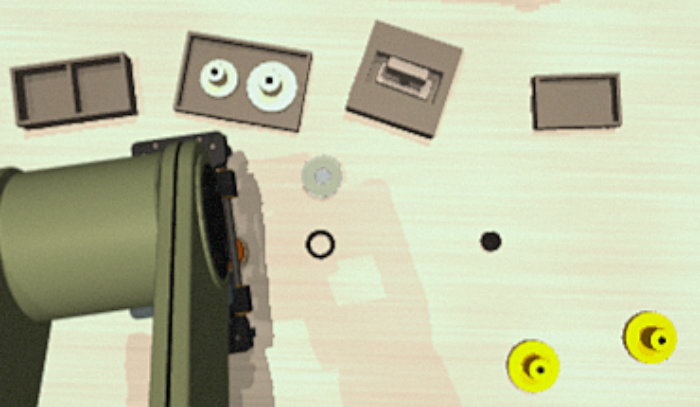

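Both chucks lie flat, hub-up and side by side in the wide tray (crop (220,78) and (271,85)). The gripper is over the short bottle.

Scaled: 81 mm / 800 = 0.1013, 78 mm / 800 = 0.0975.

Request:
move_arm(motion=[[[0.5,0,-0.0013,0.0375,0,0,0],[0.5,0,-0.0013,0.075,0,0,0],[0.5,0,-0.0013,0.0975,0,0,0],[0.5,0,-0.0013,0.1013,0,0,0],[0.5,0,-0.0013,0.1013,0,0,0],[-1,0,-0.0013,0.1013,0,0,0],[-1,0,-0.0013,0.1013,0,0,0],[-1,0,-0.0013,0.1013,0,0,0]]], squeeze=20)

```text
clock: 11.85
ee_pos: [0.4691, 0.0924, 0.107]
tcp_rot: [[-0.168, 0.986, 0.003], [0.986, 0.168, 0.0], [-0.0, 0.003, -1.0]]
ft_force: [-0.4, -0.6, 0.3]
width: 0.0515
grip_force: 0.0
```

Request:
move_arm(motion=[[[-1,0,0,0,0,0,0],[-1,0,0,0,0,0,0],[-1,0,0,0,0,0,0],[-1,0,0,0,0,0,0],[-1,0,0,0,0,0,0],[-1,0,0,0,0,0,0]]])

```text
clock: 12.35
ee_pos: [0.4686, 0.0923, 0.1066]
tcp_rot: [[-0.168, 0.986, 0.001], [0.986, 0.168, 0.0], [-0.0, 0.002, -1.0]]
ft_force: [-0.5, 0.0, 6.4]
width: 0.0373
grip_force: 20.0
```

```bash
python3 -c "
from h import *
c,q=np.array([.6391,.2708]),np.radians(9.6)
for y in(-.030,.030):
  p=c+y*np.array([-np.sin(q),np.cos(q)]);print(p);go(*p,.206,9.6)"
```

```text
[0.64410306 0.24122012]
t12.3 pos [0.4686 0.0923 0.1066] ya 9.7 -> shift [117.3 198.2 -99.2] az 0.1 w 37.3
[0.63409694 0.30037988]
t12.3 pos [0.4686 0.0923 0.1066] ya 9.7 -> shift [177.3 198.3 -99.2] az 0.1 w 37.3
```

Scaled: 170 mm / 800 = 0.2125, 142 mm / 800 = 0.1775.

Request:
move_arm(motion=[[[-1,0,0,-0.025,0,0,0],[-1,0,0,-0.0625,0,0,0],[-1,0.0125,0.0213,-0.1,0,0,0],[-1,0.0338,0.0575,-0.1188,0,0,0],[-1,0.0575,0.0963,-0.1238,0,0,0],[-1,0.0813,0.1375,-0.1238,0,0,0],[-1,0.105,0.1775,-0.1238,0,0,0],[-1,0.1263,0.2125,-0.1238,0,0,0]]])

```text
clock: 13.02
ee_pos: [0.6199, 0.2218, 0.2045]
tcp_rot: [[-0.168, 0.986, 0.0], [0.986, 0.168, 0.0], [-0.0, 0.0, -1.0]]
ft_force: [0.5, 0.5, -0.7]
width: 0.0371
grip_force: 20.0
```

Scaled: 88 mm / 800 = 0.11, 84 mm / 800 = 0.105.

Request:
move_arm(motion=[[[-1,0.0125,0.0225,0,0,0,0],[-1,0.02,0.035,0.0063,0,0,0],[-1,0.02,0.035,0.0375,0,0,0],[-1,0.02,0.035,0.0688,0,0,0],[-1,0.02,0.035,0.0938,0,0,0],[-1,0.02,0.035,0.105,0,0,0],[-1,0.02,0.035,0.11,0,0,0],[-1,0.02,0.035,0.11,0,0,0]]])

```text
clock: 13.68
ee_pos: [0.643, 0.2404, 0.116]
tcp_rot: [[-0.168, 0.986, -0.002], [0.986, 0.168, -0.001], [-0.001, -0.002, -1.0]]
ft_force: [-0.2, -0.5, -0.5]
width: 0.0374
grip_force: 20.0
```

```bash
python3 -c "
from h import *
go(.6441,.2412,.1106,9.6)"
```

```text
t13.7 pos [0.643  0.2404 0.116 ] ya 9.7 -> shift [0.6 1.2 5.4] az 0.1 w 37.4
```

Scaled: 6 mm / 800 = 0.0075, 5 mm / 800 = 0.0063.

Request:
move_arm(motion=[[[-1,0,0.0013,0.0025,0,0,0],[-1,0,0.0013,0.005,0,0,0],[-1,0,0.0013,0.0063,0,0,0],[-1,0,0.0013,0.0075,0,0,0],[-1,0,0.0013,0.0075,0,0,0],[-1,0,0.0013,0.0075,0,0,0]]])

```text
clock: 14.18
ee_pos: [0.6446, 0.241, 0.1111]
tcp_rot: [[-0.168, 0.986, 0.0], [0.986, 0.168, 0.0], [-0.0, 0.0, -1.0]]
ft_force: [0.0, 0.1, -0.1]
width: 0.0374
grip_force: 20.0
```

Request:
move_arm(motion=[[[-1,0,0,0.0009,0,0,0],[-1,0,0,0.0009,0,0,0],[0.5,0,0,0.0009,0,0,0],[0.5,0,0,0.0009,0,0,0],[0.5,0,0,0.0009,0,0,0],[0.5,0,0,0.0009,0,0,0],[0.5,0,0,-0.0188,0,0,0],[0.5,0,0,-0.0625,0,0,0]]])

```text
clock: 14.85
ee_pos: [0.642, 0.2401, 0.1561]
tcp_rot: [[-0.168, 0.986, -0.011], [0.986, 0.168, -0.004], [-0.002, -0.011, -1.0]]
ft_force: [0.1, 0.7, -0.0]
width: 0.0684
grip_force: 0.0
```

```bash
python3 -c "
from h import *
go(.461,.269,.21,9.6)"
```

```text
t14.8 pos [0.642  0.2401 0.1561] ya 9.7 -> shift [  58.8 -174.2  -52.1] az 0.1 w 68.4
```

Scaled: -176 mm / 800 = -0.22, -165 mm / 800 = -0.2063.

Request:
move_arm(motion=[[[0.5,0,0,-0.0438,0,0,0],[0.5,0.01,-0.0313,-0.0613,0,0,0],[0.5,0.025,-0.075,-0.0613,0,0,0],[0.5,0.04,-0.1213,-0.0613,0,0,0],[0.5,0.055,-0.1675,-0.0613,0,0,0],[0.5,0.0688,-0.2063,-0.0613,0,0,0],[0.5,0.0725,-0.22,-0.0613,0,0,0],[0.5,0.0725,-0.22,-0.0613,0,0,0]]])

```text
clock: 15.52
ee_pos: [0.4589, 0.2687, 0.2102]
tcp_rot: [[-0.17, 0.985, -0.001], [0.985, 0.17, -0.0], [-0.0, -0.001, -1.0]]
ft_force: [0.3, 0.1, 0.1]
width: 0.0683
grip_force: 0.0
```

```bash
python3 -c "
from h import *
go(.461,.269,.11,9.6)"
```

```text
t15.5 pos [0.4589 0.2687 0.2102] ya 9.8 -> shift [-1.000e-01  2.300e+00  1.002e+02] az 0.2 w 68.3
```

Request:
move_arm(motion=[[[0.5,0,0,0.0438,0,0,0],[0.5,0,0,0.0875,0,0,0],[0.5,0,0,0.1188,0,0,0],[0.5,0,0,0.125,0,0,0],[0.5,0,0,0.125,0,0,0],[-1,0,0,0.125,0,0,0],[-1,0,0,0.125,0,0,0],[-1,0,0,0.125,0,0,0]]])

```text
clock: 16.18
ee_pos: [0.4626, 0.2691, 0.1115]
tcp_rot: [[-0.168, 0.986, 0.003], [0.986, 0.168, 0.002], [0.001, 0.004, -1.0]]
ft_force: [0.0, -0.4, 0.0]
width: 0.0515
grip_force: 0.0
```

Request:
move_arm(motion=[[[-1,0,0,0,0,0,0],[-1,0,0,0,0,0,0],[-1,0,0,0,0,0,0],[-1,0,0,0,0,0,0],[-1,0,0,0,0,0,0],[-1,0,0,0,0,0,0]]])

```text
clock: 16.68
ee_pos: [0.4617, 0.2688, 0.1107]
tcp_rot: [[-0.168, 0.986, 0.001], [0.986, 0.168, 0.001], [0.0, 0.002, -1.0]]
ft_force: [-0.4, -0.3, 6.8]
width: 0.0378
grip_force: 20.0
```

```bash
python3 -c "
from h import *
go(.6341,.3004,.21,9.6)"
```

```text
t16.7 pos [0.4617 0.2688 0.1107] ya 9.7 -> shift [  2.2 175.4 -99. ] az 0.1 w 37.8
```

Scaled: 170 mm / 800 = 0.2125, 150 mm / 800 = 0.1875.

Request:
move_arm(motion=[[[-1,0,0,-0.025,0,0,0],[-1,0,0,-0.0625,0,0,0],[-1,0,0.0225,-0.1,0,0,0],[-1,0.0013,0.06,-0.1188,0,0,0],[-1,0.0013,0.1025,-0.1238,0,0,0],[-1,0.0025,0.1463,-0.1238,0,0,0],[-1,0.0025,0.1875,-0.1238,0,0,0],[-1,0.0025,0.2125,-0.1238,0,0,0]]])

```text
clock: 17.35
ee_pos: [0.6314, 0.2994, 0.2083]
tcp_rot: [[-0.168, 0.986, 0.002], [0.986, 0.168, 0.0], [-0.0, 0.002, -1.0]]
ft_force: [0.0, 0.7, -0.8]
width: 0.0372
grip_force: 20.0
```

Scaled: 88 mm / 800 = 0.11, 86 mm / 800 = 0.1075.

Request:
move_arm(motion=[[[-1,0,0.0063,0,0,0,0],[-1,0,0.0063,0.0125,0,0,0],[-1,0,0.0063,0.0438,0,0,0],[-1,0,0.0063,0.075,0,0,0],[-1,0,0.0063,0.0975,0,0,0],[-1,0,0.0063,0.1075,0,0,0],[-1,0,0.0063,0.11,0,0,0],[-1,0,0.0063,0.11,0,0,0]]])

```text
clock: 18.02
ee_pos: [0.6326, 0.3, 0.1205]
tcp_rot: [[-0.169, 0.986, -0.001], [0.986, 0.169, -0.001], [-0.0, -0.001, -1.0]]
ft_force: [-0.3, 0.0, -0.2]
width: 0.0376
grip_force: 20.0
```

Scaled: 6 mm / 800 = 0.0075, 5 mm / 800 = 0.0063.

Request:
move_arm(motion=[[[-1,0,0,0.0025,0,0,0],[-1,0,0,0.005,0,0,0],[-1,0,0,0.0063,0,0,0],[-1,0,0,0.0075,0,0,0],[-1,0,0,0.0075,0,0,0],[-1,0,0,0.0075,0,0,0]]])

```text
clock: 18.52
ee_pos: [0.6336, 0.3, 0.115]
tcp_rot: [[-0.168, 0.986, 0.0], [0.986, 0.168, 0.0], [-0.0, 0.0, -1.0]]
ft_force: [-0.4, 0.1, -1.3]
width: 0.0377
grip_force: 20.0
```

Scaled: -60 mm / 800 = -0.075, -20 mm / 800 = -0.025.

Request:
move_arm(motion=[[[-1,0,0,0.0006,0,0,0],[-1,0,0,0.0006,0,0,0],[0.5,0,0,0.0006,0,0,0],[0.5,0,0,0.0006,0,0,0],[0.5,0,0,0.0006,0,0,0],[0.5,0,0,0.0006,0,0,0],[0.3,0,0,-0.025,0,0,0],[0.3,0,0,-0.075,0,0,0]]])

```text
clock: 19.18
ee_pos: [0.631, 0.2988, 0.1696]
tcp_rot: [[-0.168, 0.986, -0.011], [0.986, 0.168, -0.005], [-0.003, -0.012, -1.0]]
ft_force: [0.7, 0.8, -1.0]
width: 0.0595
grip_force: 0.0
```

Scaled: -50 mm / 800 = -0.0625, -40 mm / 800 = -0.05.

Request:
move_arm(motion=[[[0.2,0,0,-0.05,0,0,0],[0.2,0,0,-0.0625,0,0,0],[0.2,0,0,-0.0625,0,0,0],[0.2,0,0,-0.0625,0,0,0]]])

```text
clock: 19.52
ee_pos: [0.6334, 0.2999, 0.225]
tcp_rot: [[-0.168, 0.986, 0.001], [0.986, 0.168, 0.0], [0.0, 0.001, -1.0]]
ft_force: [-0.5, 0.7, -1.4]
width: 0.0548
grip_force: 0.0
```

```bash
python3 -c "
from h import *
q=np.radians(-17.4);p=np.array([.662,-.0883])+1e-3*np.array([[np.cos(q),-np.sin(q)],[np.sin(q),np.cos(q)]])@[1,-1];print(p)
go(*p,.225,-17.4)"
```

```text
[ 0.6626552  -0.08955328]
t19.5 pos [0.6334 0.2999 0.225 ] ya 9.7 -> shift [-3.889e+02 -3.660e+01 -1.000e-01] az 27.1 w 54.8
```

Scaled: -320 mm / 800 = -0.4, -280 mm / 800 = -0.35, 24 degrees / 90 = 0.2667.

Request:
move_arm(motion=[[[0.2,-0.05,-0.005,0,0,0,0.0333],[0.2,-0.1,-0.0088,0,0,0,0.0667],[0.2,-0.15,-0.0138,0,0,0,0.1],[0.2,-0.2,-0.0188,0,0,0,0.1333],[0.2,-0.25,-0.0238,0,0,0,0.1667],[0.2,-0.3,-0.0288,0,0,0,0.2],[0.2,-0.35,-0.0338,0,0,0,0.2333],[0.2,-0.4,-0.0388,0,0,0,0.2667]]])

```text
clock: 20.18
ee_pos: [0.6554, -0.0225, 0.2219]
tcp_rot: [[0.25, 0.968, -0.005], [0.968, -0.25, 0.0], [-0.001, -0.005, -1.0]]
ft_force: [0.4, 1.0, 0.3]
width: 0.0545
grip_force: 0.0
```

```bash
python3 -c "
from h import *
go(.6627,-.0895,.18,-17.4)"
```

```text
t20.2 pos [ 0.6554 -0.0225  0.2219] ya -14.5 -> shift [-63.   24.   41.8] az 2.9 w 54.5
```

Scaled: -65 mm / 800 = -0.0813, -60 mm / 800 = -0.075, 3 degrees / 90 = 0.0333.

Request:
move_arm(motion=[[[0.2,-0.0413,0.0138,0,0,0,0.0333],[0.2,-0.075,0.025,0.025,0,0,0.0333],[0.2,-0.0813,0.0288,0.0563,0,0,0.0333],[0.2,-0.0813,0.0288,0.0563,0,0,0.0333],[0.2,-0.0813,0.0288,0.0563,0,0,0.0333],[0.2,-0.0813,0.0288,0.0563,0,0,0.0333]]])

```text
clock: 20.68
ee_pos: [0.6628, -0.0884, 0.1793]
tcp_rot: [[0.297, 0.955, -0.002], [0.955, -0.297, 0.001], [0.0, -0.002, -1.0]]
ft_force: [-0.1, -1.0, 1.1]
width: 0.0547
grip_force: 0.0
```

```bash
python3 -c "
from h import *
go(.6627,-.0895,.112,-17.4)
T=avg('top',3);S=avg('side',3)
f=lambda z,s:cv2.convertScaleAbs(cv2.resize(z,s,interpolation=cv2.INTER_CUBIC),alpha=2)
cv2.imwrite('pics/k2.png',np.hstack([f(T[95:235,95:295],(430,300)),f(S[130:230,190:310],(360,300))]))"
```

```text
t20.7 pos [ 0.6628 -0.0884  0.1793] ya -17.3 -> shift [-1.1  0.3 67.3] az 0.1 w 54.7
```

View pics/k2.png

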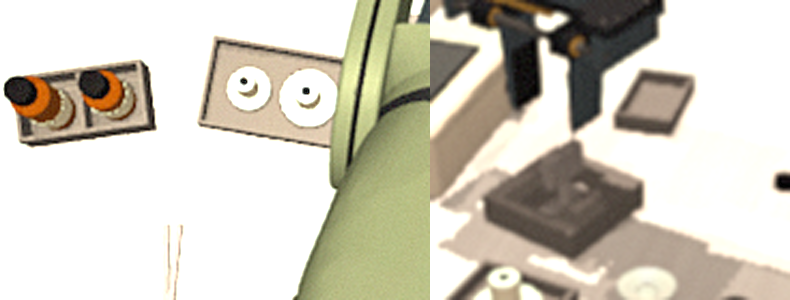

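Both bottles stand in their own bays (crop (40,95) and (107,92)), and the open fingers straddle the key tab.

Scaled: 67 mm / 800 = 0.0838, 65 mm / 800 = 0.0813.

Request:
move_arm(motion=[[[0.2,0,0,0.0375,0,0,0],[0.2,0,0,0.0688,0,0,0],[0.2,0,0,0.0813,0,0,0],[0.2,0,0,0.0838,0,0,0],[0,0,0,0.0838,0,0,0],[-1,0,0,0.0838,0,0,0],[-1,0,0,0.0838,0,0,0],[-1,0,0,0.0838,0,0,0]]], squeeze=30)

```text
clock: 21.65
ee_pos: [0.6637, -0.0894, 0.1144]
tcp_rot: [[0.298, 0.955, 0.003], [0.955, -0.298, -0.0], [0.0, 0.003, -1.0]]
ft_force: [-0.0, 0.4, -0.4]
width: 0.031
grip_force: 0.0
```

Request:
move_arm(motion=[[[-1,0,0,0,0,0,0],[-1,0,0,0,0,0,0],[-1,0,0,0,0,0,0],[-1,0,0,0,0,0,0],[-1,0,0,0,0,0,0],[-1,0,0,0,0,0,0],[-1,0,0,0,0,0,0],[-1,0,0,0,0,0,0]]])

```text
clock: 22.32
ee_pos: [0.6631, -0.0894, 0.1133]
tcp_rot: [[0.298, 0.955, 0.0], [0.955, -0.298, -0.0], [-0.0, 0.0, -1.0]]
ft_force: [-0.3, 0.2, 4.7]
width: 0.012
grip_force: 30.0
```

Width is 12 mm, which matches the tab. I'll lift slowly past the plate and check the force.

Scaled: -14 mm / 800 = -0.0175, -12 mm / 800 = -0.015.

Request:
move_arm(motion=[[[-1,0,0,-0.0038,0,0,0],[-1,0,0,-0.0075,0,0,0],[-1,0,0,-0.0113,0,0,0],[-1,0,0,-0.015,0,0,0],[-1,0,0,-0.0175,0,0,0],[-1,0,0,-0.0175,0,0,0]]])

```text
clock: 22.82
ee_pos: [0.6633, -0.0894, 0.1275]
tcp_rot: [[0.298, 0.955, 0.001], [0.955, -0.298, -0.0], [0.0, 0.001, -1.0]]
ft_force: [0.6, 0.5, -1.0]
width: 0.0118
grip_force: 30.0
```

Request:
move_arm(motion=[[[-1,0,0,-0.01,0,0,0],[-1,0,0,-0.025,0,0,0],[-1,0,0,-0.05,0,0,0],[-1,0,0,-0.075,0,0,0],[-1,0,0,-0.0825,0,0,0],[-1,0,0,-0.0825,0,0,0],[-1,0,0,-0.0825,0,0,0]]])

```text
clock: 23.4
ee_pos: [0.6628, -0.0893, 0.1931]
tcp_rot: [[0.298, 0.955, 0.001], [0.955, -0.298, -0.0], [-0.0, 0.001, -1.0]]
ft_force: [-0.2, 0.5, -1.1]
width: 0.0119
grip_force: 30.0
```

```bash
python3 -c "
from h import *
go(.6445,-.278,.1935,3.4)
f=lambda z,s:cv2.convertScaleAbs(cv2.resize(z,s,interpolation=cv2.INTER_CUBIC),alpha=2)
cv2.imwrite('pics/k3.png',f(avg('side',3)[110:230,190:330],(560,480)))"
```

```text
t23.4 pos [ 0.6628 -0.0893  0.1931] ya -17.3 -> shift [-185.6   38.7   -0.3] az -20.7 w 11.9
```

View pics/k3.png

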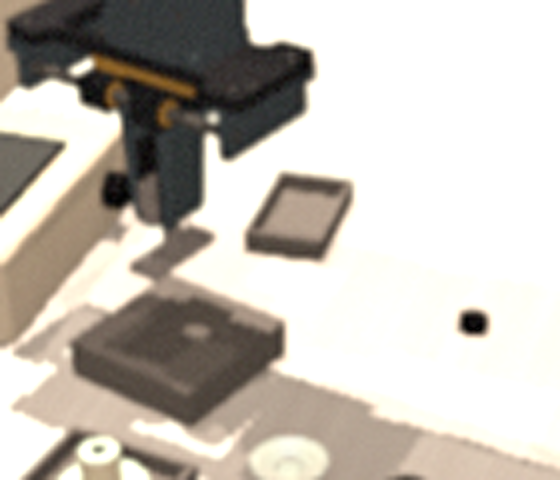

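Scaled: -186 mm / 800 = -0.2325, 38.5 mm / 800 = 0.0481, -20.5 degrees / 90 = -0.2278.

Request:
move_arm(motion=[[[-1,-0.0313,0.0063,0,0,0,-0.0333],[-1,-0.0688,0.0138,0,0,0,-0.0667],[-1,-0.1063,0.0225,0,0,0,-0.1111],[-1,-0.1438,0.03,0,0,0,-0.1556],[-1,-0.1813,0.0375,0,0,0,-0.2],[-1,-0.215,0.045,0,0,0,-0.2278],[-1,-0.2325,0.0481,0,0,0,-0.2278],[-1,-0.2325,0.0481,0,0,0,-0.2278]]])

```text
clock: 24.22
ee_pos: [0.6434, -0.2813, 0.1916]
tcp_rot: [[-0.051, 0.999, -0.002], [0.999, 0.051, -0.0], [-0.0, -0.002, -1.0]]
ft_force: [-0.2, -0.6, -0.2]
width: 0.0119
grip_force: 30.0
```

Scaled: 74 mm / 800 = 0.0925, 73 mm / 800 = 0.0913.

Request:
move_arm(motion=[[[-1,0,0,0.0188,0,0,0],[-1,0,0,0.0438,0,0,0],[-1,0,0,0.0688,0,0,0],[-1,0,0,0.085,0,0,0],[-1,0,0,0.0913,0,0,0],[-1,0,0,0.0925,0,0,0],[-1,0,0,0.0925,0,0,0],[-1,0,0,0.0925,0,0,0]]])

```text
clock: 24.88
ee_pos: [0.6451, -0.278, 0.12]
tcp_rot: [[-0.056, 0.998, 0.002], [0.998, 0.056, -0.001], [-0.001, 0.002, -1.0]]
ft_force: [-0.4, -0.4, -1.1]
width: 0.0121
grip_force: 30.0
```

```bash
python3 -c "
from h import *
go(.6445,-.278,.1133,3.4)"
```

```text
t24.9 pos [ 0.6451 -0.278   0.12  ] ya 3.2 -> shift [ 0.  -0.6  6.7] az -0.2 w 12.1
```

Scaled: 6 mm / 800 = 0.0075, 5 mm / 800 = 0.0063.

Request:
move_arm(motion=[[[-1,0,0,0.0025,0,0,0],[-1,0,0,0.005,0,0,0],[-1,0,0,0.0063,0,0,0],[-1,0,0,0.0075,0,0,0],[-1,0,0,0.0075,0,0,0],[-1,0,0,0.0075,0,0,0]]])

```text
clock: 25.38
ee_pos: [0.6445, -0.2785, 0.1133]
tcp_rot: [[-0.055, 0.998, 0.001], [0.998, 0.055, -0.0], [-0.0, 0.001, -1.0]]
ft_force: [-1.3, 0.8, 1.2]
width: 0.0116
grip_force: 30.0
```

Scaled: -50 mm / 800 = -0.0625, -15 mm / 800 = -0.0188.

Request:
move_arm(motion=[[[-1,0,0,0.0005,0,0,0],[-1,0,0,0.0005,0,0,0],[0,0,0,0.0005,0,0,0],[0,0,0,0.0005,0,0,0],[0,0,0,0.0005,0,0,0],[0,0,0,0.0005,0,0,0],[0,0,0,-0.0188,0,0,0],[0,0,0,-0.0625,0,0,0]]])

```text
clock: 26.05
ee_pos: [0.6418, -0.2772, 0.1577]
tcp_rot: [[-0.056, 0.998, -0.011], [0.998, 0.056, 0.005], [0.005, -0.01, -1.0]]
ft_force: [0.4, 0.8, -0.6]
width: 0.0453
grip_force: 0.0
```

Scaled: -200 mm / 800 = -0.25, -190 mm / 800 = -0.2375.

Request:
move_arm(motion=[[[0,0,-0.0438,-0.05,0,0,0],[0,0,-0.0875,-0.1,0,0,0],[0,0,-0.1375,-0.125,0,0,0],[0,0,-0.1875,-0.125,0,0,0],[0,0,-0.2375,-0.125,0,0,0],[0,0,-0.25,-0.125,0,0,0],[0,0,-0.25,-0.125,0,0,0],[0,0,-0.25,-0.125,0,0,0]]])

```text
clock: 26.72
ee_pos: [0.4436, -0.2896, 0.2635]
tcp_rot: [[-0.054, 0.999, 0.001], [0.999, 0.054, -0.001], [-0.001, 0.001, -1.0]]
ft_force: [-0.2, -0.7, 0.4]
width: 0.0459
grip_force: 0.0
```

```bash
python3 -c "
from h import *
f=lambda z,s:cv2.convertScaleAbs(cv2.resize(z,s,interpolation=cv2.INTER_CUBIC),alpha=1.7)
cv2.imwrite('pics/end.png',np.vstack([f(avg('top',3)[95:190,95:465],(780,200)),f(avg('side',3)[130:330,90:400],(780,400*780//780))]))"
```

```text
(no output)
```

View pics/end.png

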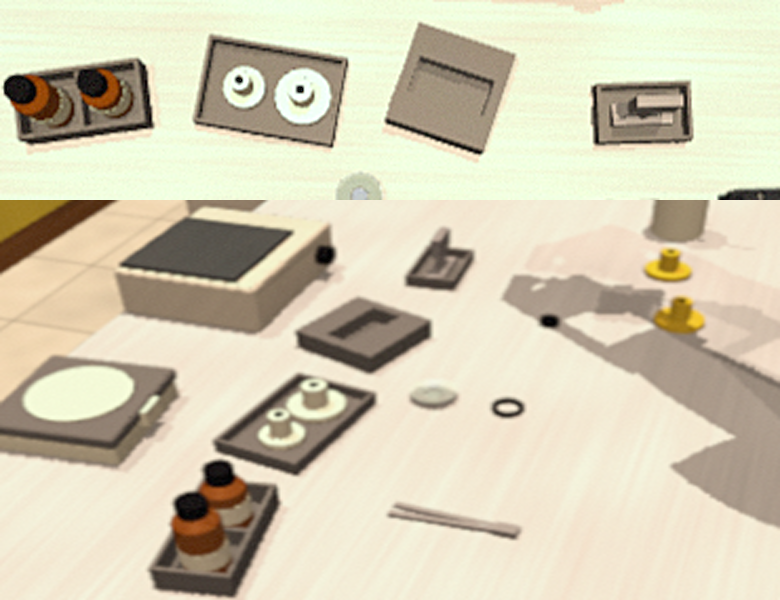

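Everything is placed: bottles in their bays (40,100) and (105,95), chucks flat in the wide tray (243,87) and (302,96), and the key standing in the narrow tray (642,112). The guard is empty, the yellow look-alikes are untouched and the gripper is clear. Handing in.

```bash
python3 -c "
from cell import robot
print(robot.hand_in())"
```

```text
the job is handed in; nothing more can be done
None
```

I handed the job in at about 27 s, with no verdict returned: in the last pictures both chucks, both bottles and the key stood released in their trays, and the key needed no turning because, contrary to the text, its foot already lay along the slot and lifted straight out.

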